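Eject the sample cell and trap it on the photometer's ledge

TASK

Press the photometer's eject key with one finger and, as the spring shoots the sample cell out of its bay, trap it with the other finger so that it stays upright on the steel ledge instead of sliding off the front edge. Do not pinch or lift the cell, and leave the spare cell, the vials and the bottle where they stand. Finish while still holding the cell lightly at rest with that finger: the spring goes on pushing it.

Things in the scene. Friction and masses are not known exactly. Their poses are not given: they have to be found in the camera images.
- photometer: Fixed cream housing, 165 mm high, with a flat polished steel ledge in front. Origin: on the bench below the middle of the bay's mouth. -x points out of the mouth along the ledge (the way the cell is ejected), z up. Deck 36 mm above the bench, from x = 0 (housing front, 90 mm high) to -105 mm (open edge, no lip), y = -88 to +52. Mouth: y = 0, 39 wide, 46 high. Key on the deck at x = -55, y = -56.
- key_top (a point): Centre of the pressing face of the eject key (moves down with it): a plain grey plastic block, 30 mm (photometer x) x 26 mm (photometer y), standing 12 mm out of the ledge's deck beside the lane the cell slides along. Pressed fully, its face is 4 mm above the deck.
- eject_key (a joint): Travel of the eject key in m: 0 up, 0.008 fully down (hard stop). Spring: 3 N to start, 5 N fully down. Its catches let the cell go at about 0.005 to 0.006; the cell is then shot out at once, at up to about 1 m/s, and unless stopped is over the open edge within about 0.3 s. That is too fast to chase: the other finger must already stand in its way.
- lane_point (a point): A point on the deck (36 mm above the bench) in the middle of the cell's lane (photometer y = 0), abreast of the key at photometer x = -55 mm, 56 mm from the key's middle along photometer +y. A fingertip standing here close above the deck stops the cell 15 to 45 mm out of its seat.
- cell_center (a point): Sample cell: white plastic carrier 60 long (x) x 36 wide x 24 mm high with a small cuvette on top (42 in all), 50 to 100 g, slippery. Point: middle of the carrier, 12 mm above its underside. Seated it is at photometer x = +20 mm. A spring plunger (2.6 N, falling to 1 N) pushes it for 55 mm of its way and keeps pushing it against what stops it. Trapped: 15 to 65 mm out of its seat.
- cell_front (a point): Middle of the front face (36 wide, 24 mm high) of the sample cell, 30 mm from cell_center along the cell's -x, 12 mm above its underside. Seated, it sticks 10 mm out of the mouth.
- spare_cell_center (a point): A second cell of the same make, loose on the bench beside the photometer; to be left alone. Middle of its carrier, 12 mm above the bench.
- vial_a_center (a point): Capped glass sample vial, diameter 28, height 58 mm, standing on the bench; to be left alone. Point half-way up.
- vial_b_center (a point): Another such vial; to be left alone. Point half-way up.
- bottle_center (a point): Small amber reagent bottle with a black cap, diameter 48, height 88 mm, standing on the bench in front of the ledge; to be left alone. Point half-way up.
Not all that is in view belongs to the job. Leave any pink or red look-alike of the part that bears cell_center alone.

How it is judged:
By the outcome, as a careful person would: the job done as asked, in the order asked, and still so for the second after the job is handed in, while the arm keeps its last pose, push and grip.
It also fails if it takes over 32 s, if anything falls off the work surface, if the arm or the gripper's body presses on something with over 40 N, if the wrist force passes 120 N, or if a joint passes its speed limit or range.

ROBOT

A 6-joint arm with a two-finger parallel gripper is mounted at the origin on the work surface. World frame = base frame: x ahead of the robot, y to its left, z up, the work surface at z = 0. Lengths are in m, angles in degrees, forces in N, time in s.
With the tool pointing down it reaches from about 0.275 to 0.725 m from the base axis. Payload 15.9 kg.
Tool frame: the origin (TCP) lies at the very end of the fingers, on their centre line; the grasp point (between the pads) lies 19 mm behind it; z points along the fingers, y is the line along which they close (so a half turn about z gives the same grasp; the last joint's range is limited). The gripper opens to 85 mm and grips with 20 to 120 N. Pads are 22 mm wide; open, the fingers measure 114 mm over their backs; the gripper's body (76 mm by 85 mm) begins 54 mm behind the grasp point. The pads swing forward as they close: fully open they stand 13 mm farther back than shut.
Start: joints at [69.786, 12.198, -1.971, 75.831, 0, 90], TCP at [0.173, 0.469, 0.231] pointing down, gripper open.
Joint ranges: [-170.91, 170.91], [-42.67, 98.43], [-65.05, 77.54], [-120.47, 116.71], [-90, 82.35], [-180, 180]. Speed limits (degrees/s): [108.29, 108.29, 136.94, 147.25, 180, 180].

INTERFACE

Orientations are given as [roll, pitch, yaw] about the fixed x, y, z axes, in that order (R = Rz(yaw) Ry(pitch) Rx(roll)).
In Python, from plant import manip gives the robot as it stands. The module is installed in compiled form; this text tells all that it offers.
- The arm moves only by the tool send_rows, never from a script. Its argument "rows" is a list of rows, each an object of numbers: "dx", "dy", "dz": the shift along the tool's x, y, z in units of 0.12 m (1.0 is 0.12 m); "ax", "ay", "az": the turn, a rotation vector about the tool's x, y, z in units of 0.5 rad (1.0 is 0.5 rad); "claw": the gripper's target within -1 to 1 (shut at 1, half-way at 0, fully open at -1). A call has exactly 5 rows; each row is the pose to reach, as a shift and turn from the pose commanded when the call began, along the tool's axes at that moment; what a row does not reach only later rows make up. A row lasts 1/12 s, in which the tool goes at most 41.7 mm and 7.16 degrees, less where a joint would pass 70% of its speed; a pose out of reach is approached as far as the arm can. A call with a number of a shift or a turn outside -1 to 1 is refused whole. A call with a gripper value outside its range is refused whole. The fingers move at their own pace and stop on an object; "newtons" is the grip in N (left out, the last holds). Time passes only in rows, so rows that repeat a pose let the fingers close, or fill a call up. It gives the time, the measured TCP pose, the force, the opening and the grip force at its end, in the units of the state.
- manip.get_state(): the state, without advancing time (a new reading comes with each control period).
- manip.capture(name): name is "side" or "top" or "wrist"; returns (picture, depth): 384x512x3 uint8, blue, green, red; 384x512 float32, m along the optical axis (not along the pixel's ray), 0 where there is no reading.
- manip.get_calibration(name): a dict with "K" (3x3 intrinsics, pixels), "origin" and "orientation" of the camera in the world; the wrist camera has in their place "mount" (4x4, takes a point from camera to tool coordinates, whose origin is the TCP and whose axes are the flange's). Camera axes: x right, y down, z forward; pixel columns grow to the right and rows downward; lengths in m; the calibration is good to about 2 mm. The wrist camera is an equidistant fisheye: a pixel r from the principal point sees the ray r / f radians off the axis. A picture is of the moment at which its call begins: read the wrist's pose just before it. get_calibration takes no time and is no camera call.
- manip.sign_off(): hands the job in; it is judged then, once.
The state is a dict: "clock": time; "q": joint angles; "dq": joint speeds; "effort": joint torques, N m; "eef_pos": TCP position; "orientation": TCP orientation; "wrist_force": force on the tool from outside, world axes, zero at the start; "wrist_torque": the same for the moment, N m; "grip_width": finger opening in m; "grip_force": force on a finger pad.
Only numpy, scipy, OpenCV 4.12 (cv2) and the standard library are available. Lean on these libraries where they do the work, as an engineer would, in place of code of your own. Each camera call takes 0.05 s, during which the arm holds its last target. There are 200 camera calls.

## Working session

There is one attempt and no reset: what is moved stays moved. The work goes in short steps, Python scripts to look and compute and a tool call to move; the robot and the scene stay as the last step left them, time stands still between calls to the robot, and variables do not carry over. Pictures are saved under pics/ and viewed, at most 10 in all, crops included, and the job is handed in when it is done.

Besides the shell and the picture viewer there is one more tool, called by a JSON object that holds its "name" and its "arguments". send_rows: Moves the arm, as the interface text tells. Shifts and turns lie within -1 to 1; 1 stands for 0.12 m of shift or 0.5 rad of turn. Its arguments: {"type":"object","properties":{"rows":{"type":"array","items":{"type":"object","properties":{"dx":{"type":"number","minimum":-1,"maximum":1},"dy":{"type":"number","minimum":-1,"maximum":1},"dz":{"type":"number","minimum":-1,"maximum":1},"ax":{"type":"number","minimum":-1,"maximum":1},"ay":{"type":"number","minimum":-1,"maximum":1},"az":{"type":"number","minimum":-1,"maximum":1},"claw":{"type":"number"}}}},"newtons":{"type":"number"}},"required":["rows"]}

```bash
mkdir -p pics
cat > h.py <<'E'
import numpy as np, cv2
from plant import manip
from scipy.spatial.transform import Rotation as R
def cam(n):
    c=manip.get_calibration(n); return c
E
python3 - <<'E'
from h import *
print(manip.get_state())
for n in("top","side","wrist"):
    im,d=manip.capture(n); cv2.imwrite(f"pics/{n}0.png",im); np.savez(f"{n}0.npz",im=im,d=d)
    print(n,manip.get_calibration(n),d.min(),d.max())
E
```

```text
{'clock': 0.0, 'q': array([ 6.97868377e+01,  1.22232018e+01, -2.00935458e+00,  7.58317258e+01,
        3.56487740e-04,  9.00013752e+01]), 'dq': array([-0.04860459,  0.02481342, -0.06064586,  0.02081791,  0.04145789,
        0.01809963]), 'effort': array([ 1.22118086e-03, -6.86159563e+01,  4.87118268e+01,  1.77463051e-02,
        7.94548760e-05, -3.31321053e-05]), 'eef_pos': array([0.17263324, 0.46887667, 0.23082242]), 'orientation': array([-1.79935718e+02, -3.54944578e-04,  1.59785462e+02]), 'wrist_force': array([-0.13587453, -0.39759975,  0.42293812]), 'wrist_torque': array([-0.03129299,  0.00396671,  0.03465555]), 'grip_force': 0.0, 'grip_width': 0.08503255806043464}
top {'K': array([[415.7879198 ,   0.        , 252.39551918],
       [  0.        , 415.7879198 , 192.23884636],
       [  0.        ,   0.        ,   1.        ]]), 'origin': array([0.56163661, 0.00597978, 0.95450458]), 'orientation': array([-175.79912952,    0.18528197,  -90.76884726])} 0.0 1.7850295
side {'K': array([[352.40314409,   0.        , 260.3079855 ],
       [  0.        , 352.40314409, 191.50243587],
       [  0.        ,   0.        ,   1.        ]]), 'origin': array([0.26757558, 0.53913711, 0.44307546]), 'orientation': array([-121.67765281,    1.00688642, -145.75644166])} 0.0 3.314679
wrist {'K': array([[297.31863964,   0.        , 254.89045543],
       [  0.        , 297.31863964, 188.27673728],
       [  0.        ,   0.        ,   1.        ]]), 'mount': array([[ 3.68710329e-04, -9.52644303e-01, -3.04086660e-01,
         7.75766790e-02],
       [ 9.99999753e-01,  5.33325250e-04, -4.58287197e-04,
         2.88201222e-04],
       [ 5.98761781e-04, -3.04086416e-01,  9.52644264e-01,
        -1.43970366e-01],
       [ 0.00000000e+00,  0.00000000e+00,  0.00000000e+00,
         1.00000000e+00]])} 0.0 1.1272428
```

View pics/top0.png

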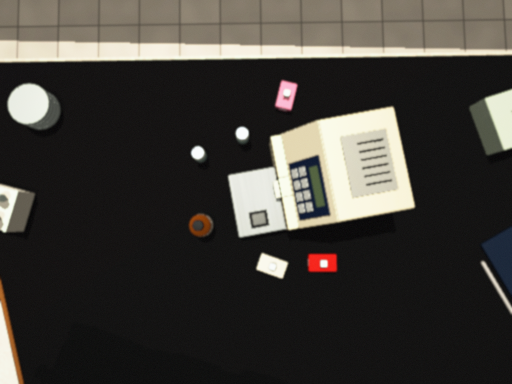

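View pics/side0.png

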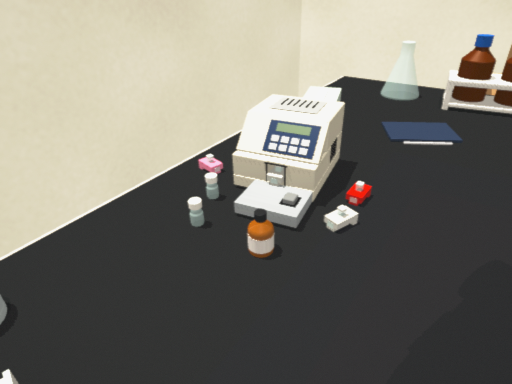

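The top view shows the photometer with its steel ledge (corners about (229,175), (272,168), (288,232), (237,237)), the grey key at (259,219) and the cell nose at about (281,188) in the mouth. The spare cell is at (272,265), the bottle at (201,225) and the vials at (199,153) and (242,134). The pink cell at (287,95) and the red one at (323,263) are look-alikes. The white carrier in the bay is the sample cell, and I'll confirm that in a crop.

```bash
cat >> h.py <<'E'
def ray(n,uv,z):
    c=cam(n); K=c["K"]; Rm=R.from_euler("xyz",c["orientation"],degrees=True).as_matrix()
    d=Rm@np.linalg.inv(K)@np.array([uv[0],uv[1],1.]); o=np.array(c["origin"]); return o+d*(z-o[2])/d[2]
def proj(n,P):
    c=cam(n); Rm=R.from_euler("xyz",c["orientation"],degrees=True).as_matrix()
    p=c["K"]@(Rm.T@(np.array(P)-c["origin"])); return p[:2]/p[2]
def pts(n,d):
    c=cam(n); Rm=R.from_euler("xyz",c["orientation"],degrees=True).as_matrix()
    v,u=np.mgrid[:d.shape[0],:d.shape[1]]
    p=np.stack([(u-c["K"][0,2])/c["K"][0,0]*d,(v-c["K"][1,2])/c["K"][1,1]*d,d],-1)
    return p@Rm.T+c["origin"]
E
python3 - <<'E'
from h import *
z=np.load("top0.npz"); im,d=z["im"],z["d"]; P=pts("top",d)
def rep(nm,m,h):
    c=max(cv2.findContours(m.astype(np.uint8),0,2)[0],key=cv2.contourArea); r=cv2.minAreaRect(c)
    print(nm,np.round(r[0],1),np.round(r[1],1),round(r[2],1)); b=cv2.boxPoints(r)
    for q in b: print("  ",np.round(q,1),ray("top",q,h)[:2].round(4))
    print("  c",ray("top",r[0],h).round(4)); 
h=P[...,2]
print("deck z",np.median(h[175:205,240:265]),"bench",np.median(h[300:350,200:300]),"key",np.median(h[216:222,256:262]),"cell",h[185:191,276:284].round(3))
win=np.zeros(d.shape,bool); win[160:245,220:300]=1
rep("deck",win&(h>.025)&(h<.055)&(d>0),.036)
print(im[219,259],im[205,250],im[211,259])
w2=np.zeros_like(win); w2[207:232,245:275]=1
g=im.max(2); rep("key",w2&(g<175),.048)
for n,a in(("top",(160,245,222,302)),("side",(150,230,230,330))):
    q=np.load(n+"0.npz")["im"][a[0]:a[1],a[2]:a[3]]; cv2.imwrite(f"pics/crop_{n}.png",cv2.resize(q,None,fx=6,fy=6,interpolation=cv2.INTER_CUBIC))
a=cv2.imread("pics/crop_top.png");b=cv2.imread("pics/crop_side.png");H=max(a.shape[0],b.shape[0])
c=np.zeros((H,a.shape[1]+b.shape[1],3),np.uint8);c[:a.shape[0],:a.shape[1]]=a;c[:b.shape[0],a.shape[1]:]=b
cv2.imwrite("pics/crop.png",cv2.resize(c,(c.shape[1]*3//4,c.shape[0]*3//4)))
E
```

```text
deck z 0.03529156614572482 bench -0.0007570132214259062 key 0.04744273951585881 cell [[0.06  0.058 0.061 0.086 0.088 0.09  0.089 0.09 ]
 [0.06  0.058 0.059 0.084 0.09  0.091 0.087 0.089]
 [0.057 0.059 0.059 0.086 0.089 0.09  0.089 0.09 ]
 [0.058 0.06  0.061 0.082 0.087 0.092 0.091 0.089]
 [0.062 0.061 0.06  0.058 0.084 0.092 0.088 0.091]
 [0.058 0.057 0.06  0.058 0.084 0.091 0.087 0.09 ]]
deck [256.4 198.7] [70.2 48.2] 79.7
   [226.4 168.5] [0.683  0.0651]
   [273.9 159.8] [ 0.7008 -0.0408]
   [286.4 228.9] [ 0.5472 -0.0658]
   [239.  237.5] [0.5297 0.0388]
  c [ 0.6147 -0.0007  0.036 ]
[150 165 165] [227 233 233] [110 118 117]
key [258.6 218.7] [16.8 18.4] 80.5
   [248.2 212. ] [0.5853 0.0178]
   [266.3 208.9] [ 0.5913 -0.0218]
   [269.1 225.5] [ 0.5553 -0.0273]
   [250.9 228.5] [0.5493 0.0123]
  c [ 0.5703 -0.0048  0.048 ]
```

View pics/crop.png

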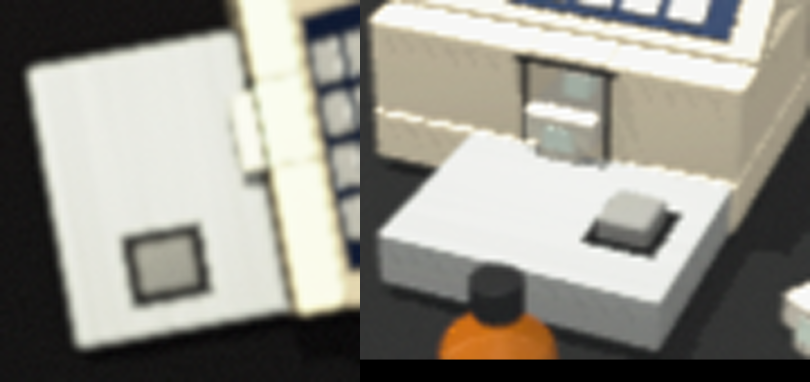

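The crop confirms a white cell nose in the mouth (top px ~(275,190)), in line with the housing bay. The key sits beside it at (259,218.7). I'll fit the photometer frame from these.

Run:
```python
from h import *
from scipy.optimize import least_squares
C=lambda x,y:(222+x/4.5,160+y/4.5)
obs=[((-.105,.052),C(30,68),.036),((-.105,-.088),C(78,348),.036),((0,-.088),C(298,318),.036),((-.055,-.056),(259,218.7),.048),((-.010,.018),C(233,92),.060),((-.010,-.018),C(246,183),.060)]
W=[ray("top",o[1],o[2])[:2] for o in obs]
def loc(p,q): c,s=np.cos(p[2]),np.sin(p[2]); return np.array([p[0]+c*q[0]-s*q[1],p[1]+s*q[0]+c*q[1]])
f=lambda p:np.concatenate([loc(p,o[0])-w for o,w in zip(obs,W)])
r=least_squares(f,[.63,-.05,-1.4]);p=r.x
print("org",p[:2].round(4),np.degrees(p[2]).round(2)); print((f(p)*1e3).reshape(-1,2).round(1))
for n,q in(("key",(-.055,-.056)),("lane",(-.055,0)),("cellfront",(-.01,0))): print(n,loc(p,q).round(4))
# checks in side view
im=np.load("side0.npz")["im"]
for q in((-.055,-.056,.048),(-.105,.052,.036),(-.105,-.088,.036),(-.01,0,.06)): print(q,proj("side",[*loc(p,q[:2]),q[2]]).round(1))
# obstacles (top view, rough)
for n,uv,z in(("bottle",(200,225),.088),("vA",(199,153),.058),("vB",(242,134),.058),("spare",(272,265),.03)): 
    w=ray("top",uv,z)[:2]; c,s=np.cos(p[2]),np.sin(p[2]); e=w-p[:2]; print(n,w.round(3),"phot",np.round([c*e[0]+s*e[1],-s*e[0]+c*e[1]],3))
```

```text
org [ 0.6324 -0.0522] -81.07
[[-0.5 -0.6]
 [-1.  -0.2]
 [ 2.2  3.8]
 [-1.8 -1. ]
 [-3.6 -0.9]
 [ 4.6 -1.1]]
key [ 0.5686 -0.0065]
lane [0.6239 0.0022]
cellfront [ 0.6309 -0.0423]
(-0.055, -0.056, 0.048) [291.6 196. ]
(-0.105, 0.052, 0.036) [234.9 201.4]
(-0.105, -0.088, 0.036) [297.5 217.2]
(-0.01, 0, 0.06) [275.4 176.1]
bottle [0.559 0.118] phot [-0.179 -0.047]
vA [0.715 0.123] phot [-0.16   0.109]
vB [0.755 0.029] phot [-0.061  0.134]
spare [ 0.468 -0.033] phot [-0.044 -0.159]
```

```bash
cat >> h.py <<'E'
def go(p0,Rm0,p1,yaw1):  # numbers for a move, tool pointing straight down at yaw1
    R1=R.from_euler("xyz",[180,0,yaw1],degrees=True)
    return np.round(Rm0.inv().apply(np.array(p1)-p0)/.12,3), np.round((Rm0.inv()*R1).as_rotvec()/.5,3), R1
E
python3 - <<'E'
from h import *
o=np.array([.6324,-.0522]); t=np.radians(-81.07); c,s=np.cos(t),np.sin(t)
q=(-.055,-.028); T=np.array([o[0]+c*q[0]-s*q[1],o[1]+s*q[0]+c*q[1],.13]); print("T",T)
st=manip.get_state(); p=st["eef_pos"]; Rm=R.from_euler("xyz",st["orientation"],degrees=True); p0=p.copy();y0=st["orientation"][2]
T[2]=.2
for k in range(1,7):
    p1=p0+(T-p0)*k/6; y1=y0+(98.93-y0)*k/6
    a,b,R1=go(p,Rm,p1,y1); print(k,a,b); p,Rm=p1,R1
E
```

```text
T [ 0.59620187 -0.00221304  0.13      ]
1 [-0.778 -0.411  0.043] [-0.002  0.     0.354]
2 [-0.838 -0.267  0.043] [-0.    -0.     0.354]
3 [-0.872 -0.116  0.043] [ 0.    -0.     0.354]
4 [-0.879  0.04   0.043] [ 0.    -0.     0.354]
5 [-0.858  0.194  0.043] [-0.    -0.     0.354]
6 [-0.811  0.342  0.043] [ 0.    -0.     0.354]
```

{"name": "send_rows", "arguments": {"rows": [{"dx": -0.155, "dy": -0.082, "dz": 0.01, "az": 0.07, "claw": 0}, {"dx": -0.31, "dy": -0.165, "dz": 0.02, "az": 0.14, "claw": 0}, {"dx": -0.465, "dy": -0.247, "dz": 0.03, "az": 0.21, "claw": 0}, {"dx": -0.62, "dy": -0.33, "dz": 0.04, "az": 0.28, "claw": 0}, {"dx": -0.778, "dy": -0.411, "dz": 0.043, "az": 0.354, "claw": 0}]}}

```text
invalid input
```

{"name": "send_rows", "arguments": {"rows": [{"dx": -0.168, "dy": -0.053, "dz": 0.01, "az": 0.07, "claw": 0}, {"dx": -0.335, "dy": -0.107, "dz": 0.02, "az": 0.14, "claw": 0}, {"dx": -0.503, "dy": -0.16, "dz": 0.03, "az": 0.21, "claw": 0}, {"dx": -0.67, "dy": -0.214, "dz": 0.04, "az": 0.28, "claw": 0}, {"dx": -0.838, "dy": -0.267, "dz": 0.043, "az": 0.354, "claw": 0}]}}

```text
invalid input
```

{"name": "send_rows", "arguments": {"rows": [{"dx": -0.174, "dy": -0.023, "dz": 0.01, "az": 0.07, "claw": 0}, {"dx": -0.349, "dy": -0.046, "dz": 0.02, "az": 0.14, "claw": 0}, {"dx": -0.523, "dy": -0.07, "dz": 0.03, "az": 0.21, "claw": 0}, {"dx": -0.698, "dy": -0.093, "dz": 0.04, "az": 0.28, "claw": 0}, {"dx": -0.872, "dy": -0.116, "dz": 0.043, "az": 0.354, "claw": 0}]}}

```text
invalid input
```

{"name": "send_rows", "arguments": {"rows": [{"dx": -0.176, "dy": 0.008, "dz": 0.01, "az": 0.07, "claw": 0}, {"dx": -0.352, "dy": 0.016, "dz": 0.02, "az": 0.14, "claw": 0}, {"dx": -0.527, "dy": 0.024, "dz": 0.03, "az": 0.21, "claw": 0}, {"dx": -0.703, "dy": 0.032, "dz": 0.04, "az": 0.28, "claw": 0}, {"dx": -0.879, "dy": 0.04, "dz": 0.043, "az": 0.354, "claw": 0}]}}

```text
invalid input
```

{"name": "send_rows", "arguments": {"rows": [{"dx": -0.172, "dy": 0.039, "dz": 0.01, "az": 0.07, "claw": 0}, {"dx": -0.343, "dy": 0.078, "dz": 0.02, "az": 0.14, "claw": 0}, {"dx": -0.515, "dy": 0.116, "dz": 0.03, "az": 0.21, "claw": 0}, {"dx": -0.686, "dy": 0.155, "dz": 0.04, "az": 0.28, "claw": 0}, {"dx": -0.858, "dy": 0.194, "dz": 0.043, "az": 0.354, "claw": 0}]}}

```text
invalid input
```

{"name": "send_rows", "arguments": {"rows": [{"dx": -0.2, "dy": 0.085, "dz": 0.01, "az": 0.09, "claw": 0}, {"dx": -0.4, "dy": 0.17, "dz": 0.02, "az": 0.18, "claw": 0}, {"dx": -0.6, "dy": 0.256, "dz": 0.03, "az": 0.27, "claw": 0}, {"dx": -0.811, "dy": 0.342, "dz": 0.043, "az": 0.354, "claw": 0}, {"dx": -0.811, "dy": 0.342, "dz": 0.043, "az": 0.354, "claw": 0}]}}

```text
invalid input
```

Run:
```python
from h import *
st=manip.get_state(); print({k:st[k] for k in("clock","eef_pos","orientation","grip_width","wrist_force")})
im,d=manip.capture("wrist"); np.savez("wrist1.npz",im=im,d=d,p=st["eef_pos"],o=st["orientation"]); cv2.imwrite("pics/wrist1.png",im)
```

```text
{'clock': 0.15, 'eef_pos': array([0.17268179, 0.4689626 , 0.23094631]), 'orientation': array([-1.79952241e+02,  1.59098065e-03,  1.59786248e+02]), 'grip_width': 0.08546587697738647, 'wrist_force': array([ 0.09635906, -0.76272771, -0.11286157])}
```

View pics/wrist1.png

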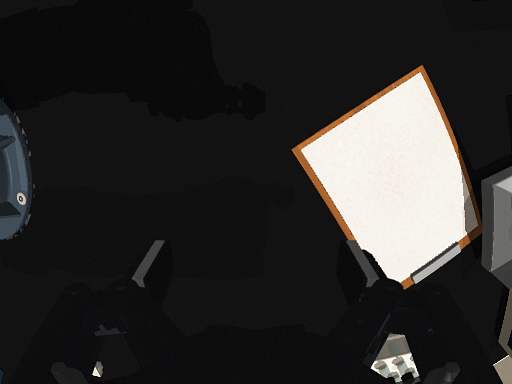

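The moves were refused, and the wrist picture shows the start pose: fingers at (150,265) and (360,265), clipboard at (390,180). I'll send rows with every field filled in.

{"name": "send_rows", "arguments": {"rows": [{"dx": -0.155, "dy": -0.082, "dz": 0.01, "ax": 0, "ay": 0, "az": 0.07, "claw": 0}, {"dx": -0.31, "dy": -0.165, "dz": 0.02, "ax": 0, "ay": 0, "az": 0.14, "claw": 0}, {"dx": -0.465, "dy": -0.247, "dz": 0.03, "ax": 0, "ay": 0, "az": 0.21, "claw": 0}, {"dx": -0.62, "dy": -0.33, "dz": 0.04, "ax": 0, "ay": 0, "az": 0.28, "claw": 0}, {"dx": -0.778, "dy": -0.411, "dz": 0.043, "ax": 0, "ay": 0, "az": 0.354, "claw": 0}]}}

```text
clock: 0.62
eef_pos: [0.2437, 0.3897, 0.2259]
orientation: [-180.0, -0.0, 149.6]
wrist_force: [0.8, 0.6, -0.2]
grip_width: 0.0428
grip_force: 0.0
```

{"name": "send_rows", "arguments": {"rows": [{"dx": -0.168, "dy": -0.053, "dz": 0.01, "ax": 0, "ay": 0, "az": 0.07, "claw": 0}, {"dx": -0.335, "dy": -0.107, "dz": 0.02, "ax": 0, "ay": 0, "az": 0.14, "claw": 0}, {"dx": -0.503, "dy": -0.16, "dz": 0.03, "ax": 0, "ay": 0, "az": 0.21, "claw": 0}, {"dx": -0.67, "dy": -0.214, "dz": 0.04, "ax": 0, "ay": 0, "az": 0.28, "claw": 0}, {"dx": -0.838, "dy": -0.267, "dz": 0.043, "ax": 0, "ay": 0, "az": 0.354, "claw": 0}]}}

```text
clock: 1.03
eef_pos: [0.3144, 0.3112, 0.2208]
orientation: [-180.0, -0.0, 139.4]
wrist_force: [0.0, 0.7, -0.1]
grip_width: 0.0426
grip_force: 0.0
```

{"name": "send_rows", "arguments": {"rows": [{"dx": -0.174, "dy": -0.023, "dz": 0.01, "ax": 0, "ay": 0, "az": 0.07, "claw": 0}, {"dx": -0.349, "dy": -0.046, "dz": 0.02, "ax": 0, "ay": 0, "az": 0.14, "claw": 0}, {"dx": -0.523, "dy": -0.07, "dz": 0.03, "ax": 0, "ay": 0, "az": 0.21, "claw": 0}, {"dx": -0.698, "dy": -0.093, "dz": 0.04, "ax": 0, "ay": 0, "az": 0.28, "claw": 0}, {"dx": -0.872, "dy": -0.116, "dz": 0.043, "ax": 0, "ay": 0, "az": 0.354, "claw": 0}]}}

```text
clock: 1.45
eef_pos: [0.3849, 0.2327, 0.2156]
orientation: [-180.0, -0.0, 129.3]
wrist_force: [0.3, -0.0, 0.4]
grip_width: 0.0426
grip_force: 0.0
```

{"name": "send_rows", "arguments": {"rows": [{"dx": -0.176, "dy": 0.008, "dz": 0.01, "ax": 0, "ay": 0, "az": 0.07, "claw": 0}, {"dx": -0.352, "dy": 0.016, "dz": 0.02, "ax": 0, "ay": 0, "az": 0.14, "claw": 0}, {"dx": -0.527, "dy": 0.024, "dz": 0.03, "ax": 0, "ay": 0, "az": 0.21, "claw": 0}, {"dx": -0.703, "dy": 0.032, "dz": 0.04, "ax": 0, "ay": 0, "az": 0.28, "claw": 0}, {"dx": -0.879, "dy": 0.04, "dz": 0.043, "ax": 0, "ay": 0, "az": 0.354, "claw": 0}]}}

```text
clock: 1.87
eef_pos: [0.4555, 0.1542, 0.2104]
orientation: [-180.0, -0.0, 119.1]
wrist_force: [-0.0, 0.2, -0.8]
grip_width: 0.0429
grip_force: 0.0
```

{"name": "send_rows", "arguments": {"rows": [{"dx": -0.172, "dy": 0.039, "dz": 0.01, "ax": 0, "ay": 0, "az": 0.07, "claw": 0}, {"dx": -0.343, "dy": 0.078, "dz": 0.02, "ax": 0, "ay": 0, "az": 0.14, "claw": 0}, {"dx": -0.515, "dy": 0.116, "dz": 0.03, "ax": 0, "ay": 0, "az": 0.21, "claw": 0}, {"dx": -0.686, "dy": 0.155, "dz": 0.04, "ax": 0, "ay": 0, "az": 0.28, "claw": 0}, {"dx": -0.858, "dy": 0.194, "dz": 0.043, "ax": 0, "ay": 0, "az": 0.354, "claw": 0}]}}

```text
clock: 2.28
eef_pos: [0.5261, 0.0757, 0.2052]
orientation: [-180.0, -0.0, 109.0]
wrist_force: [-0.8, -0.0, -0.1]
grip_width: 0.0431
grip_force: 0.0
```

{"name": "send_rows", "arguments": {"rows": [{"dx": -0.2, "dy": 0.085, "dz": 0.01, "ax": 0, "ay": 0, "az": 0.09, "claw": 0}, {"dx": -0.4, "dy": 0.17, "dz": 0.02, "ax": 0, "ay": 0, "az": 0.18, "claw": 0}, {"dx": -0.6, "dy": 0.256, "dz": 0.03, "ax": 0, "ay": 0, "az": 0.27, "claw": 0}, {"dx": -0.811, "dy": 0.342, "dz": 0.043, "ax": 0, "ay": 0, "az": 0.354, "claw": 0}, {"dx": -0.811, "dy": 0.342, "dz": 0.043, "ax": 0, "ay": 0, "az": 0.354, "claw": 0}]}}

```text
clock: 2.7
eef_pos: [0.5981, -0.0051, 0.1991]
orientation: [-180.0, 0.0, 98.6]
wrist_force: [1.3, -0.3, -0.3]
grip_width: 0.0429
grip_force: 0.0
```

Run:
```python
from h import *
st=manip.get_state(); print({k:st[k] for k in("clock","eef_pos","orientation","grip_width","wrist_force")})
im,d=manip.capture("wrist"); np.savez("wrist1.npz",im=im,d=d,p=st["eef_pos"],o=st["orientation"]); cv2.imwrite("pics/wrist2.png",im)
```

```text
{'clock': 2.7, 'eef_pos': array([ 0.59813191, -0.00513317,  0.19912861]), 'orientation': array([-1.79960419e+02,  4.37292901e-02,  9.86306472e+01]), 'grip_width': 0.042922630364840945, 'wrist_force': array([ 1.34525739, -0.28768385, -0.32266927])}
```

View pics/wrist2.png

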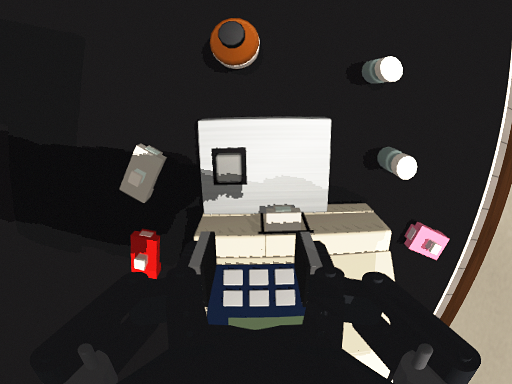

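The wrist view shows the key at about (229,165), the open edge corners at (199,119) and (330,117), and the cell nose in the mouth at (283,216). The pink, red and spare cells are off the ledge. I'll cast these rays to check the frame.

Run:
```python
from h import *
from scipy.optimize import least_squares
z=np.load("wrist1.npz"); c=cam("wrist"); K=c["K"]; M=c["mount"]; Rt=R.from_euler("xyz",z["o"],degrees=True).as_matrix()
def wray(uv,h):
    v=np.array([uv[0]-K[0,2],uv[1]-K[1,2]]); r=np.hypot(*v); th=r/K[0,0]
    d=np.array([*(v/r*np.sin(th)),np.cos(th)]); d=Rt@M[:3,:3]@d; o=z["p"]+Rt@M[:3,3]; return o+d*(h-o[2])/d[2]
im=z["im"]; 
# key: grey block inside dark slot
g=im[140:192,205:255].max(2); slot=(g<60).astype(np.uint8); ct=max(cv2.findContours(slot,0,2)[0],key=cv2.contourArea); r=cv2.minAreaRect(ct); sc=np.array(r[0])+[205,140]
print("slot",sc,r[1],r[2],wray(sc,.036))
W={"edgeL":wray((199,119),.036),"edgeR":wray((330,117.5),.036),"key":wray((229,164),.048),"cell l":wray((265,222),.06),"cell r":wray((301,222),.06)}
for k,v in W.items(): print(k,v.round(4))
e=W["edgeR"]-W["edgeL"]; yaw=np.degrees(np.arctan2(e[1],e[0]))-90; print("len",np.hypot(*e[:2]),"yaw",yaw)
t=np.radians(yaw);X=np.array([np.cos(t),np.sin(t)]);Y=np.array([-X[1],X[0]])
print("org by edge",W["edgeL"][:2]+.105*X+.088*Y, W["edgeR"][:2]+.105*X-.052*Y,"by slot",wray(sc,.036)[:2]+.055*X+.056*Y)
```

```text
slot [229. 166.] (36.0, 34.0) 90.0 [ 0.57045607 -0.00475288  0.036     ]
edgeL [0.5327 0.0407 0.036 ]
edgeR [0.6674 0.0635 0.036 ]
key [5.708e-01 3.000e-04 4.800e-02]
cell l [ 0.6162 -0.0525  0.06  ]
cell r [ 0.6538 -0.0471  0.06  ]
len 0.13667021432352233 yaw -80.38604721219211
org by edge [ 0.63699806 -0.04810685] [ 0.63371504 -0.04866296] by slot [ 0.63485506 -0.04962793]
```

{"name": "send_rows", "arguments": {"rows": [{"dx": 0.037, "dy": 0, "dz": 0.2, "ax": 0, "ay": 0, "az": -0.02, "claw": 0}, {"dx": 0.037, "dy": 0, "dz": 0.45, "ax": 0, "ay": 0, "az": -0.02, "claw": 0}, {"dx": 0.037, "dy": 0, "dz": 0.75, "ax": 0, "ay": 0, "az": -0.02, "claw": 0}, {"dx": 0.037, "dy": 0, "dz": 1.0, "ax": 0, "ay": 0, "az": -0.02, "claw": 0}, {"dx": 0.037, "dy": 0, "dz": 1.0, "ax": 0, "ay": 0, "az": -0.02, "claw": 0}]}}

```text
clock: 3.17
eef_pos: [0.5916, 0.0031, 0.0749]
orientation: [-179.5, -0.1, 99.6]
wrist_force: [-1.7, -0.2, -0.9]
grip_width: 0.0426
grip_force: 0.0
```

{"name": "send_rows", "arguments": {"rows": [{"dx": 0, "dy": 0, "dz": 0.08, "ax": 0, "ay": 0, "az": 0, "claw": 0}, {"dx": 0, "dy": 0, "dz": 0.16, "ax": 0, "ay": 0, "az": 0, "claw": 0}, {"dx": 0, "dy": 0, "dz": 0.18, "ax": 0, "ay": 0, "az": 0, "claw": 0}, {"dx": 0, "dy": 0, "dz": 0.18, "ax": 0, "ay": 0, "az": 0, "claw": 0}, {"dx": 0, "dy": 0, "dz": 0.18, "ax": 0, "ay": 0, "az": 0, "claw": 0}]}}

```text
clock: 3.58
eef_pos: [0.5961, 0.0025, 0.0597]
orientation: [179.9, 0.0, 99.5]
wrist_force: [0.3, 0.1, 1.1]
grip_width: 0.0429
grip_force: 0.0
```

Run:
```python
from h import *
st=manip.get_state(); print({k:st[k] for k in("clock","eef_pos","orientation","grip_width","wrist_force")})
s,ds=manip.capture("side"); w,dw=manip.capture("wrist")
np.savez("w3.npz",im=w,d=dw,s=s,ds=ds,p=st["eef_pos"],o=st["orientation"])
a=cv2.resize(s[120:230,215:325],(440,440),interpolation=2); b=cv2.resize(w[60:290,160:340],(344,440),interpolation=2)
cv2.imwrite("pics/c3.png",np.hstack([a,b]))
```

```text
{'clock': 3.5833, 'eef_pos': array([0.59610167, 0.00249388, 0.05971967]), 'orientation': array([1.79927558e+02, 1.15813691e-02, 9.95146932e+01]), 'grip_width': 0.04285076737053318, 'wrist_force': array([0.34617865, 0.14290194, 1.12907723])}
```

View pics/c3.png

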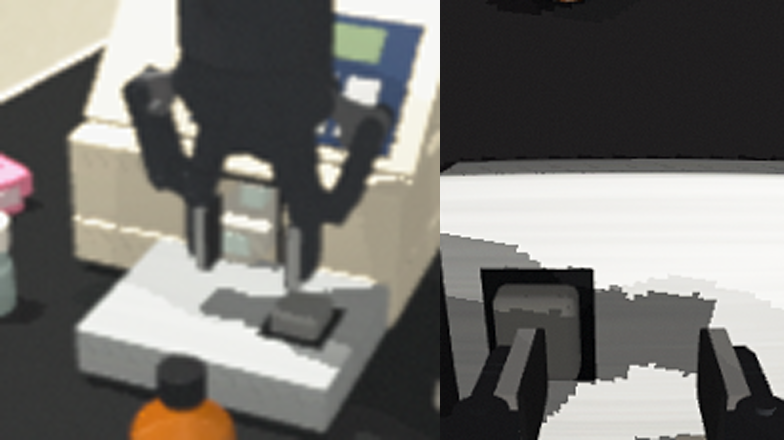

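The crops show the left finger just above the key and the right finger standing in the lane in front of the mouth. In the side image the tips are at about (290,191) and (266,187). I'll check tip height by projection.

Run:
```python
from h import *
z=np.load("w3.npz"); Rt=R.from_euler("xyz",z["o"],degrees=True).as_matrix()
for zz in (0,-.006,-.012):
  for y in(-.0285,.0285):
    for x in(-.011,.011): print(zz,y,x,proj("side",z["p"]+Rt@[x,y,zz]).round(1),end="; ")
  print()
P=pts("side",z["ds"]); dx=(P-z["p"])@Rt
m=(np.abs(dx[...,0])<.014)&(np.abs(dx[...,1])<.06)&(dx[...,2]<.012)&(dx[...,2]>-.03)&(z["ds"]>0)
for s in(-1,1):
    q=dx[m&(dx[...,1]*s>0)]; print(s,len(q),"max z",np.sort(q[:,2])[-8:].round(4), "y",np.percentile(q[:,1],[3,50,97]).round(4),"x",np.percentile(q[:,0],[3,50,97]).round(4))
o=np.array([.6337,-.0505]);t=np.radians(-80.8);X=np.array([np.cos(t),np.sin(t)]);Y=np.array([-X[1],X[0]])
for y in(-.0285,0,.0285):
    e=(z["p"]+Rt@[0,y,0])[:2]-o; print(y,"phot",(e@X).round(4),(e@Y).round(4))
```

```text
0 -0.0285 -0.011 [292.8 189.7]; 0 -0.0285 0.011 [289.  194.9]; 0 0.0285 -0.011 [267.7 184.3]; 0 0.0285 0.011 [263.5 189.2]; 
-0.006 -0.0285 -0.011 [292.9 187.2]; -0.006 -0.0285 0.011 [289.1 192.4]; -0.006 0.0285 -0.011 [267.7 181.8]; -0.006 0.0285 0.011 [263.4 186.7]; 
-0.012 -0.0285 -0.011 [293.  184.8]; -0.012 -0.0285 0.011 [289.2 189.9]; -0.012 0.0285 -0.011 [267.7 179.4]; -0.012 0.0285 0.011 [263.4 184.2]; 
-1 159 max z [0.0117 0.0117 0.0117 0.0117 0.0118 0.0118 0.0119 0.0119] y [-0.0366 -0.0272 -0.0168] x [-0.0112  0.0057  0.0112]
1 90 max z [-0.0066 -0.0065 -0.0059 -0.0059 -0.0054 -0.0047 -0.0037 -0.0034] y [0.0216 0.0229 0.0337] x [-0.0093  0.0067  0.0112]
-0.0285 phot -0.0582 -0.0571
0 phot -0.0583 -0.0286
0.0285 phot -0.0585 -0.0001
```

{"name": "send_rows", "arguments": {"rows": [{"dx": -0.025, "dy": 0, "dz": 0.03, "ax": 0, "ay": 0, "az": 0, "claw": 0}, {"dx": -0.025, "dy": 0, "dz": 0.06, "ax": 0, "ay": 0, "az": 0, "claw": 0}, {"dx": -0.025, "dy": 0, "dz": 0.09, "ax": 0, "ay": 0, "az": 0, "claw": 0}, {"dx": -0.025, "dy": 0, "dz": 0.1, "ax": 0, "ay": 0, "az": 0, "claw": 0}, {"dx": -0.025, "dy": 0, "dz": 0.1, "ax": 0, "ay": 0, "az": 0, "claw": 0}]}}

```text
clock: 4.1
eef_pos: [0.5958, -0.0006, 0.0463]
orientation: [-180.0, -0.0, 99.5]
wrist_force: [-0.3, -1.2, -0.0]
grip_width: 0.0429
grip_force: 0.0
```

{"name": "send_rows", "arguments": {"rows": [{"dx": 0, "dy": 0, "dz": 0.01, "ax": 0, "ay": 0, "az": 0, "claw": 0}, {"dx": 0, "dy": 0, "dz": 0.02, "ax": 0, "ay": 0, "az": 0, "claw": 0}, {"dx": 0, "dy": 0, "dz": 0.03, "ax": 0, "ay": 0, "az": 0, "claw": 0}, {"dx": 0, "dy": 0, "dz": 0.03, "ax": 0, "ay": 0, "az": 0, "claw": 0}, {"dx": 0, "dy": 0, "dz": 0.03, "ax": 0, "ay": 0, "az": 0, "claw": 0}]}}

```text
clock: 4.52
eef_pos: [0.5961, -0.0005, 0.0432]
orientation: [180.0, 0.0, 99.5]
wrist_force: [-0.9, -0.1, 2.4]
grip_width: 0.0428
grip_force: 1.4
```

{"name": "send_rows", "arguments": {"rows": [{"dx": 0, "dy": 0, "dz": 0.01, "ax": 0, "ay": 0, "az": 0, "claw": 0}, {"dx": 0, "dy": 0, "dz": 0.02, "ax": 0, "ay": 0, "az": 0, "claw": 0}, {"dx": 0, "dy": 0, "dz": 0.03, "ax": 0, "ay": 0, "az": 0, "claw": 0}, {"dx": 0, "dy": 0, "dz": 0.03, "ax": 0, "ay": 0, "az": 0, "claw": 0}, {"dx": 0, "dy": 0, "dz": 0.03, "ax": 0, "ay": 0, "az": 0, "claw": 0}]}}

```text
clock: 4.93
eef_pos: [0.5961, -0.0003, 0.0395]
orientation: [180.0, -0.0, 99.5]
wrist_force: [-0.3, 1.3, 3.5]
grip_width: 0.0429
grip_force: 2.9
```

{"name": "send_rows", "arguments": {"rows": [{"dx": 0, "dy": 0, "dz": 0.01, "ax": 0, "ay": 0, "az": 0, "claw": 0}, {"dx": 0, "dy": 0, "dz": 0.015, "ax": 0, "ay": 0, "az": 0, "claw": 0}, {"dx": 0, "dy": 0, "dz": 0.015, "ax": 0, "ay": 0, "az": 0, "claw": 0}, {"dx": 0, "dy": 0, "dz": 0.015, "ax": 0, "ay": 0, "az": 0, "claw": 0}, {"dx": 0, "dy": 0, "dz": 0.015, "ax": 0, "ay": 0, "az": 0, "claw": 0}]}}

```text
clock: 5.35
eef_pos: [0.5961, -0.0004, 0.038]
orientation: [180.0, -0.0, 99.5]
wrist_force: [-1.1, 1.6, 8.2]
grip_width: 0.0423
grip_force: 5.4
```

Run:
```python
from h import *
st=manip.get_state(); print({k:st[k] for k in("clock","eef_pos","wrist_force","grip_force")})
s,ds=manip.capture("side"); w,dw=manip.capture("wrist"); t,_=manip.capture("top")
np.savez("w4.npz",im=w,d=dw,s=s,ds=ds,p=st["eef_pos"],o=st["orientation"])
a=cv2.resize(s[120:230,215:325],(440,440),interpolation=2); b=cv2.resize(w[60:290,160:340],(344,440),interpolation=2)
cv2.imwrite("pics/c4.png",np.hstack([a,b])); print(manip.get_state()["wrist_force"])
```

```text
{'clock': 5.35, 'eef_pos': array([ 5.96105260e-01, -3.54511354e-04,  3.79781786e-02]), 'wrist_force': array([-1.12298459,  1.55098573,  8.19477633]), 'grip_force': 5.41968332734541}
[-1.56260978  1.40809565  7.91393196]
```

View pics/c4.png

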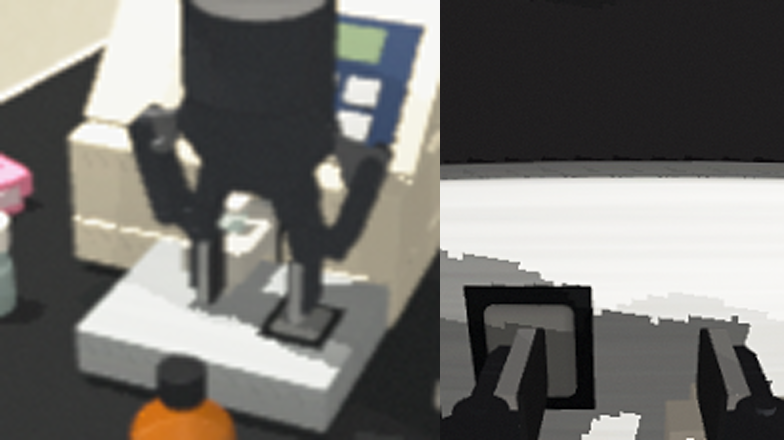

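The cell is out of the bay, upright, and resting against the lane finger: cuvette at crop (237,225), front face beside the finger at (230,280). The key is fully down. I'll ease the key pressure slightly, let it settle, and measure the cell.

{"name": "send_rows", "arguments": {"rows": [{"dx": 0, "dy": 0, "dz": -0.003, "ax": 0, "ay": 0, "az": 0, "claw": 0}, {"dx": 0, "dy": 0, "dz": -0.005, "ax": 0, "ay": 0, "az": 0, "claw": 0}, {"dx": 0, "dy": 0, "dz": -0.005, "ax": 0, "ay": 0, "az": 0, "claw": 0}, {"dx": 0, "dy": 0, "dz": -0.005, "ax": 0, "ay": 0, "az": 0, "claw": 0}, {"dx": 0, "dy": 0, "dz": -0.005, "ax": 0, "ay": 0, "az": 0, "claw": 0}]}}

```text
clock: 5.92
eef_pos: [0.5961, -0.0004, 0.0383]
orientation: [180.0, -0.0, 99.5]
wrist_force: [-0.0, 2.4, 3.4]
grip_width: 0.0427
grip_force: 3.1
```

Run:
```python
from h import *
o=np.array([.6337,-.0505]);t=np.radians(-80.8);X=np.array([np.cos(t),np.sin(t)]);Y=np.array([-X[1],X[0]])
for k in range(2):
    s,ds=manip.capture("side"); P=pts("side",ds); e=P[...,:2]-o; x,y,h=e@X,e@Y,P[...,2]
    m=(ds>0)&(h>.040)&(h<.064)&(x>-.05)&(x<-.003)&(abs(y)<.03)&(s.min(2)>90)
    print(m.sum(),"x",np.percentile(x[m],[2,10,50]).round(4),"y",np.percentile(y[m],[2,50,98]).round(4),"z",np.percentile(h[m],[2,50,98]).round(4))
    top=m&(h>.056); print(" top",top.sum(),h[top].mean() if top.any() else 0,y[top].min(),y[top].max(),x[top].min())
    st=manip.get_state(); print(st["clock"],st["wrist_force"],st["eef_pos"])
```

```text
158 x [-0.0456 -0.0447 -0.032 ] y [-0.0164 -0.0105  0.0196] z [0.0435 0.0583 0.0631]
 top 93 0.06043199390946514 -0.016587861409935473 0.02034970466322599 -0.0463082709491598
5.9667 [-0.26704822  2.89690223  3.06609142] [ 5.96087739e-01 -3.98295263e-04  3.83475820e-02]
152 x [-0.0456 -0.0443 -0.0332] y [-0.0164 -0.0106  0.0201] z [0.0433 0.059  0.0627]
 top 91 0.060435468758503474 -0.01639179742847564 0.020156751055357674 -0.046606075128199774
6.0167 [-0.7054556   2.92517007  4.27460851] [ 5.96081081e-01 -3.96383980e-04  3.83276050e-02]
```

The cell's front face is at x ≈ -45 mm, which is about 35 mm out of its seat. Its top is level at 60 mm, it is centred in the lane, and it is at rest with about 2 N on the finger.

```bash
python3 -c "
from plant import manip
print(manip.sign_off())"
```

```text
the job is handed in; nothing more can be done
None
```

I pressed the eject key with one finger and trapped the cell with the other; it stands upright on the ledge about 35 mm out of its seat, lightly held at rest, and the job was handed in at about 6 s.

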